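# Put the maker's stamp on the unstamped record card

## Robot

A 6-joint arm with a two-finger parallel gripper is mounted at the origin on a cart in front of the work surface, level with it; the furniture and walls round the work are solid. World frame = base frame: x ahead of the robot, y to its left, z up, the work surface at z = 0. Lengths are in mm, angles in rad, forces in N, time in s.
With the tool pointing down it reaches from about 400 to 925 mm from the base axis. Payload 12.5 kg.
Tool frame: the origin (TCP) lies between the finger pads; the fingertips stand 19 mm ahead of it and the grasp point (between the pads) is the TCP (env.tips_ahead is the distance from the TCP to the fingertips, in mm); z points along the fingers, y is the line along which they close (so a half turn about z gives the same grasp; the last joint's range is limited). The gripper opens to 95 mm and grips with 3 to 60 N. Pads are 20 mm wide; open, the fingers measure 119 mm over their backs; the gripper's body (75 mm by 180 mm) begins 59 mm behind the grasp point.
Start: joints at [-1.309, 0.491, 1.559, -0, 1.092, -0.106], TCP at [224.75, -583.208, 233.661] pointing down, gripper open.
Joint ranges: [-3.1, 3.1], [-0.84, 2.19], [0.05, 2.79], [-1.13, 4.28], [0.06, 2.93], [-2.69, 2.69]. Speed limits (rad/s): [2.22, 2.22, 2.79, 3.14, 3.14, 3.14].

## Interface

Orientations are given as [roll, pitch, yaw] about the fixed x, y, z axes, in that order (R = Rz(yaw) Ry(pitch) Rx(roll)).
In Python, from cell import env gives the robot as it stands.
- The arm moves only by the shell command python3 -m crank 'ROWS'. ROWS is JSON, a list of rows, each a list of 5 numbers: the shift along the tool's x, y, z in mm, then the turn about the tool's z in degrees, then the finger opening in mm, from 0 to 95.1. In form: [[dx, dy, dz, yaw, grip], ...]. A call has 1 to 10 rows; each row is the pose to reach, as a shift and turn from the pose commanded when the call began, along the tool's axes at that moment; what a row does not reach only later rows make up. A row lasts 1/12 s, in which the tool goes at most 41.7 mm and 7.16 degrees, less where a joint would pass 70% of its speed; a pose out of reach is approached as far as the arm can. A call with a gripper value outside its range is refused whole. The fingers move at their own pace and stop on an object; the grip force is fixed at half the most. Time passes only in rows, so rows that repeat a pose let the fingers close. It gives the time, the measured TCP pose, the force, the opening and the grip force at its end, in the units of the state.
- env.state(): the state, without advancing time (a new reading comes with each control period).
- env.read_camera(name): name is "scene" or "top" or "wrist"; returns a dict with "img" (384x512x3 uint8, blue, green, red), "K" (3x3 intrinsics, pixels), "k1" (the pictures are not rectified: a ray, as slopes to the right and down, at radius r is drawn at 1 + k1 r^2 times it, then the intrinsics apply), "pose" (4x4, takes a point from camera to world coordinates). Camera axes: x right, y down, z forward; pixel columns grow to the right and rows downward; lengths in mm; the calibration is good to about 2 mm. A picture is of the moment at which its call begins. There is no depth.
- env.job_done(): hands the job in; it is judged then, once.
The state is a dict: "t": time; "joints": joint angles; "qvel": joint speeds; "tau": joint torques, N m; "eef_pos": TCP position; "tcp_rot": TCP orientation; "ft_force": force on the tool from outside, world axes, zero at the start; "moment": the same for the moment, N m; "opening": opening from 0.0 (shut) to 1.0 (fully open); "grip_force": force on a finger pad.
Only numpy, scipy, OpenCV 4.12 (cv2) and the standard library are available. Lean on these libraries where they do the work, as an engineer would, in place of code of your own. Each camera call takes 0.05 s, during which the arm holds its last target. There are 200 camera calls.

## Task

The record card whose printed frame is still empty needs its maker's stamp: take the red-handled spring stamp from the wooden tray, stand it squarely in that frame and press the handle straight down until the rubber die bears firmly on the card, holding it there for half a second. Let it spring up and lift it off upright without sliding it, so that the print lies clean and square inside the frame and nothing else gets inked. Then set the stamp down upright in the tray again, beside the round blue one, and leave the other things where they are.

Things in the scene. Friction and masses are not known exactly. Their poses are not given: they have to be found in the camera images.
- stamp: Spring hand stamp, pre-inked, loose, about 0.2 kg, standing upright. Origin: centre of the foot's underside; z up through the handle, y along the long side. Black skirt with grey foot, 50 mm (x) by 68 mm (y), 37 mm high, open below, a white index line on each side. Out of it rises the handle, 105 mm above the foot in all. Half a turn makes no difference.
- stamp_handle (a joint): How far the handle is pushed down into the skirt, m: 0 up, 0.016 hard stop. It takes 3 N to start and 7 N at 0.012, where the die meets the surface that the foot stands on; with the die's cushion some 14 N at 0.0145 and 18 N at the stop. It springs up by itself; lifted by the handle, the stamp hangs on it at 0.
- stamp_grip (a point): Middle of the red grip on the stamp's axis, 80 mm above the foot's underside while up; moves with the handle. The grip is 26 mm (stamp x) by 46 mm (y), from 56 to 105 mm above the foot, on a black block of 38 by 56 mm whose flat shoulder lies 56 mm above the foot. Best gripped across the 26 mm with the fingertips just above the shoulder, so that they can push on it.
- stamp_foot (a point): The same point as the stamp's origin, centre of the underside of the foot; the middle of the print comes straight below it.
- stamp_die: Rubber die that prints, under the handle inside the skirt, 24 mm (x) by 42 mm (y). Its face is 12 mm above the foot's underside while the handle is up; behind it is a cushion of 4 mm, 2 N/mm. It prints well above 3 N. Origin as the stamp's while the handle is up; it goes down with the handle.
- blank_card: Cream record card that is still to be stamped, 130 mm (x) by 94 mm (y), 2 mm thick, taped to the table (fixed). Origin: centre of its underside; x to the far end with the dark blue bar, the four colour patches and the masking tape. Its printed frame in the nearer half is empty.
- blank_card_frame (a point): Centre of the card's empty printed frame, on the card's upper face, 26 mm from the card's middle towards -x of the card. The frame is a thin dark outline, 50 mm (card x) by 68 mm (card y), just the size of the stamp's foot; the stamp's y goes along the card's y.
- stamped_card: A card just like it, also taped down, whose frame already holds a dark blue print (bordered emblem). Not to be stamped again. Origin: centre of its underside.
- stamp_tray: Flat dark wooden tray, fixed, 110 mm (x) by 190 mm (y), rim 16 mm high and 5 mm thick, cork floor 5 mm above the table. Origin: centre of its underside. The two stamps stand in it side by side along y, about 45 mm either side of the middle, in either order.
- round_stamp: The other stamp, not needed: round, black skirt 42 mm in diameter, navy blue turned handle 33 mm in diameter, 96 mm tall, loose in the tray. Origin: centre of its underside.
- paint_bottle: Small dropper bottle with a red paint, 25 mm in diameter, 82 mm tall, loose, beyond the cards. Origin: centre of its underside.
- paint_pot: Small dark green paint pot with light blue lid, 35 mm, 40 mm tall, loose, beyond the cards. Origin: centre of its underside.
- masking_tape: Roll of masking tape lying flat, 100 mm in diameter, 25 mm high, loose, beyond the cards. Origin: centre of its underside.
Things that resemble listed ones, but are neither listed nor needed, are in the scene too. What is shaped like the stamp but yellow is not meant.

How it is judged:
By the outcome, as a careful person would: the job done as asked, in the order asked, and still so for the second after the job is handed in, with the robot touching nothing.
It also fails if it takes over 61 s, if anything falls off the work surface, if the arm or the gripper's body presses on something with over 40 N, if the wrist force passes 120 N, or if a joint passes its speed limit or range.

## Working session

There is one attempt and no reset: what is moved stays moved. The work goes in short steps, Python scripts to look and compute and a shell command to move; the robot and the scene stay as the last step left them, time stands still between calls to the robot, and variables do not carry over. Pictures are saved under pics/ and viewed, at most 10 in all, crops included, and the job is handed in when it is done.

```bash
mkdir -p pics; ls
cat > h.py <<'E'
import numpy as np,cv2
from cell import env
def shot(n,f):
    c=env.read_camera(n); cv2.imwrite(f'pics/{f}.png',c['img'])
    np.savez(f'pics/{f}.npz',**{k:np.array(c[k]) for k in('img','K','k1','pose')}); return c
def load(f): return dict(np.load(f'pics/{f}.npz'))
def ray(c,uv):
    K=np.array(c['K'],float);k=float(c['k1'])
    u=np.atleast_2d(np.array(uv,float)); p=cv2.undistortPoints(u.reshape(-1,1,2),K,np.array([k,0,0,0,0])).reshape(-1,2)
    P=np.array(c['pose']); d=np.c_[p,np.ones(len(p))]@P[:3,:3].T
    return P[:3,3],d
def onz(c,uv,z):
    o,d=ray(c,uv); return (o+d*((z-o[2])/d[:,2])[:,None])
def proj(c,X):
    P=np.array(c['pose']);q=(np.atleast_2d(X)-P[:3,3])@P[:3,:3]
    s=q[:,:2]/q[:,2:];s=s*(1+float(c['k1'])*(s**2).sum(1))[:,None]
    K=np.array(c['K']);return s@K[:2,:2].T+K[:2,2]
E
python3 - <<'E'
from h import *
a=[shot(n,n+'0') for n in('top','scene','wrist')]
m=np.vstack([a[0]['img'],]); 
cv2.imwrite('pics/t0.png',cv2.resize(m,(800,600),interpolation=3))
cv2.imwrite('pics/sw0.png',cv2.resize(np.hstack([a[1]['img'],a[2]['img']]),(800,300),interpolation=3))
for c in a: print(np.round(c['pose'],2).tolist(),np.round(c['K'],1).tolist(),c['k1'])
s=env.state();print({k:np.round(s[k],3).tolist() for k in s})
E
```

```text
pics
[[-0.01, -0.99, 0.12, 413.53], [-1.0, 0.01, -0.03, -157.12], [0.03, -0.12, -0.99, 1094.42], [0.0, 0.0, 0.0, 1.0]] [[428.7, 0.0, 257.5], [0.0, 428.7, 196.0], [0.0, 0.0, 1.0]] -0.12327694389245263
[[-0.76, -0.35, 0.55, 12.78], [-0.65, 0.41, -0.64, 465.94], [-0.0, -0.84, -0.54, 619.75], [0.0, 0.0, 0.0, 1.0]] [[413.0, 0.0, 252.0], [0.0, 413.0, 195.5], [0.0, 0.0, 1.0]] 0.052400920520118736
[[0.36, -0.9, -0.24, 292.24], [-0.93, -0.35, -0.09, -558.66], [-0.0, 0.26, -0.97, 385.09], [0.0, 0.0, 0.0, 1.0]] [[335.9, 0.0, 252.6], [0.0, 335.9, 190.0], [0.0, 0.0, 1.0]] -0.08103258572929327
{'t': 0.15, 'joints': [-1.309, 0.491, 1.559, -0.0, 1.092, -0.106], 'qvel': [0.001, -0.002, -0.003, -0.0, -0.0, 0.0], 'tau': [0.001, -61.29, -25.828, 0.069, 0.047, -0.0], 'eef_pos': [224.7, -583.052, 233.212], 'tcp_rot': [-3.141, -0.0, 0.368], 'ft_force': [0.431, 0.802, 0.614], 'moment': [0.047, -0.006, 0.013], 'grip_force': 0.0, 'opening': 1.0}
```

View pics/t0.png

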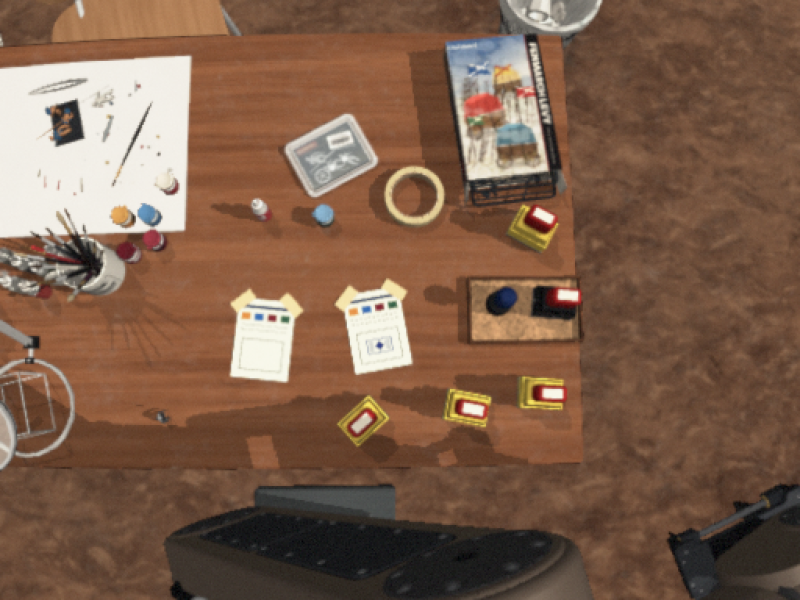

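View pics/sw0.png

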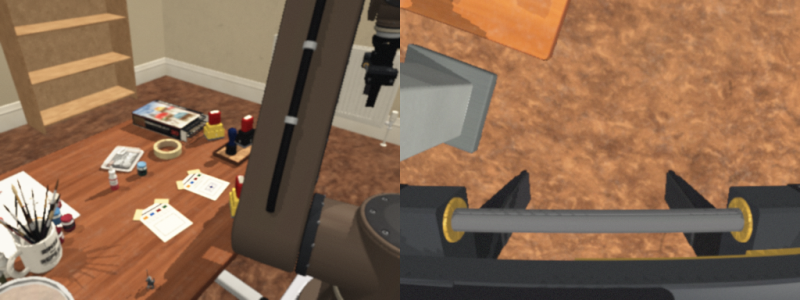

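The top view (800x600 scale) shows these stamp candidates:
- Red handle on a black skirt, in the tray at (558,300).
- Red handles on yellow skirts at (535,225), (543,393), (468,408) and (363,420).

Only the first fits the description, since the others are yellow. The card with the empty frame is the left one, at (263,338). The card at (378,330) already holds a print. I'll confirm the stamp in a crop.

Run:
```python
from h import *
c=load('top0');im=c['img']
cv2.imwrite('pics/crop0.png',np.hstack([cv2.resize(im[170:225,295:375],None,fx=5,fy=5,interpolation=2),cv2.resize(im[190:245,145:225],None,fx=5,fy=5,interpolation=2)]))
s=1.5625
def m(p,z): return onz(c,np.array(p)/s,z).round(0).tolist()
print('handle top',m([[567,297]],110),'tray',m([[468,278],[579,278],[580,342],[471,342]],16))
print('round top',m([[508,295]],101),'card',m([[240,298],[298,304],[289,381],[231,376]],2))
print('frame',m([[242,338],[285,340],[282,372],[239,368]],2))
```

```text
handle top [[547.0, -432.0, 110.0]] tray [[593.0, -294.0, 16.0], [592.0, -480.0, 16.0], [486.0, -477.0, 16.0], [488.0, -297.0, 16.0]]
round top [[553.0, -344.0, 101.0]] card [[566.0, 81.0, 2.0], [555.0, -15.0, 2.0], [429.0, -1.0, 2.0], [438.0, 94.0, 2.0]]
frame [[500.0, 77.0, 2.0], [496.0, 6.0, 2.0], [444.0, 11.0, 2.0], [451.0, 81.0, 2.0]]
```

View pics/crop0.png

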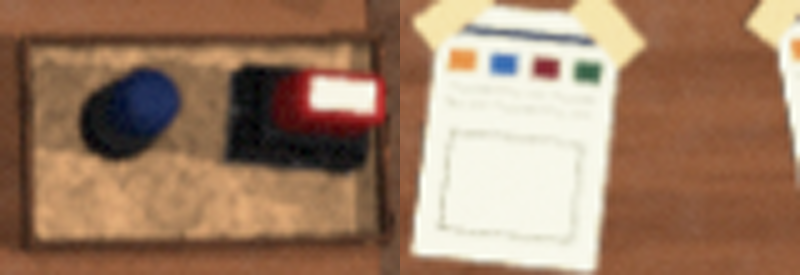

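The crop confirms it: the red grip sits on a black skirt in the tray, next to the round blue stamp, and the left card's frame is empty. I'll move above the stamp for a close look.

```bash
python3 -m crank '[[352,-28,0,-69,95],[352,-28,0,-69,95],[352,-28,0,-69,95],[352,-28,0,-69,95],[352,-28,0,-69,95],[352,-28,0,-69,95],[352,-28,0,-69,95],[352,-28,0,-69,95],[352,-28,0,-69,95],[352,-28,0,-69,95]]'
python3 - <<'E'
from h import *
c=shot('wrist','w1');s=env.state();print(s['t'],s['eef_pos'],s['tcp_rot'])
cv2.imwrite('pics/w1v.png',cv2.resize(c['img'],(800,600)))
E
```

```text
t: 0.98
eef_pos: [546.8, -427.7, 232.9]
tcp_rot: [3.141, -0.001, 1.583]
ft_force: [-0.9, -0.2, 0.8]
opening: 0.996
grip_force: 0.0
1.0333 [ 545.06222353 -428.76513433  232.86269307] [-3.14108076e+00 -6.00041194e-04  1.58540641e+00]
```

View pics/w1v.png

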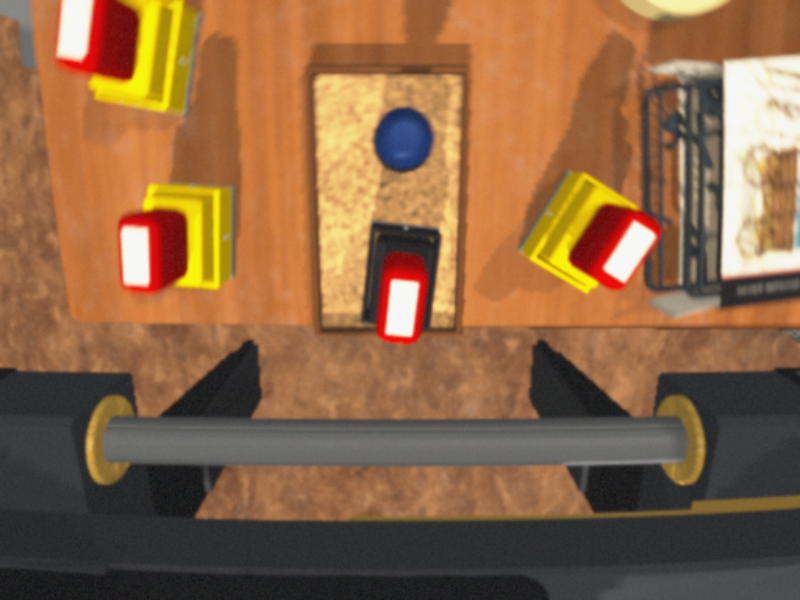

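The wrist view shows the stamp's white cap at (404,307), the skirt's back edge at (405,228), the round stamp at (404,138), and the tray from (312,70) to (465,330). Next I measure the stamp's pose.

```bash
cat >> h.py <<'E'
def blob(mask,near):
    cs,_=cv2.findContours(mask.astype(np.uint8),0,cv2.CHAIN_APPROX_NONE)
    cs=[k for k in cs if cv2.contourArea(k)>40]
    return min(cs,key=lambda k:np.hypot(*(k.reshape(-1,2).mean(0)-near)))
def rect(c,cont,z):
    p=onz(c,cont.reshape(-1,2),z)[:,:2].astype(np.float32); return cv2.minAreaRect(p)
E
python3 - <<'E'
from h import *
c=load('w1');im=c['img'].astype(int);b,g,r=im[...,0],im[...,1],im[...,2]
hsv=cv2.cvtColor(c['img'],40)
s=1.5625
w=(hsv[...,1]<60)&(hsv[...,2]>170)
print('white',rect(c,blob(w,np.array([404,307])/s),110))
red=(r>110)&(g<80)&(b<80)|w
k=blob(red,np.array([404,300])/s);print('red+white',rect(c,k,110),cv2.boundingRect(k))
blue=(b>r+25)&(b>60)
k=blob(blue,np.array([404,138])/s);print('round',rect(c,k,101))
print('skirt top corners',onz(c,np.array([[372,222],[440,231],[430,329],[362,322]])/s,42).round(1).tolist())
print('tray rim',onz(c,np.array([[309,68],[467,70],[461,330],[317,331]])/s,16).round(1).tolist())
E
```

```text
white ((550.164794921875, -436.4869079589844), (30.526376724243164, 14.225481033325195), 84.40299224853516)
red+white ((550.784423828125, -431.7445983886719), (50.91036605834961, 27.416263580322266), 81.63239288330078) (238, 162, 36, 59)
round ((549.9518432617188, -347.216552734375), (27.799402236938477, 29.326261520385742), 0.750667929649353)
skirt top corners [[531.4, -398.1, 42.0], [575.9, -403.5, 42.0], [571.4, -471.1, 42.0], [524.6, -466.6, 42.0]]
tray rim [[488.2, -299.3, 16.0], [592.8, -299.3, 16.0], [596.3, -480.3, 16.0], [489.5, -482.4, 16.0]]
```

```bash
python3 -m crank '[[-2,3,35,5.8,95],[-5,7.3,70,5.8,95],[-5,7.3,98,5.8,95],[-5,7.3,98,5.8,95],[-5,7.3,98,5.8,95],[-5,7.3,98,5.8,95]]'
python3 - <<'E'
from h import *
c=shot('wrist','w2');s=env.state();print(s['t'],s['eef_pos'],s['tcp_rot'],s['ft_force'])
cv2.imwrite('pics/w2v.png',cv2.resize(c['img'],(800,600)))
im=c['img'].astype(int);b,g,r=im[...,0],im[...,1],im[...,2]
hsv=cv2.cvtColor(c['img'],40)
q=proj(c,[[550.4,-435.5,110]])[0];print(q*1.5625)
w=(hsv[...,1]<60)&(hsv[...,2]>170)
print('white',rect(c,blob(w,q),110))
red=(r>110)&(g<80)&(b<80)|w
k=blob(red,q);print('red+white',rect(c,k,110),cv2.boundingRect(k))
E
```

```text
t: 1.53
eef_pos: [550.7, -436.3, 137.5]
tcp_rot: [3.14, 0.001, 1.47]
ft_force: [0.0, -0.2, 0.2]
opening: 0.998
grip_force: 0.0
1.5833 [ 550.85032265 -436.33027038  137.99739435] [3.13917622e+00 1.94081356e-03 1.46981558e+00] [-0.34874377  0.12063103 -0.29323565]
[393.69288325 355.16237655]
white ((550.8634643554688, -436.6025695800781), (30.08943748474121, 13.681656837463379), 83.65314483642578)
red+white ((546.5467529296875, -429.456298828125), (51.16432189941406, 34.733856201171875), 83.5640869140625) (214, 174, 62, 86)
```

View pics/w2v.png

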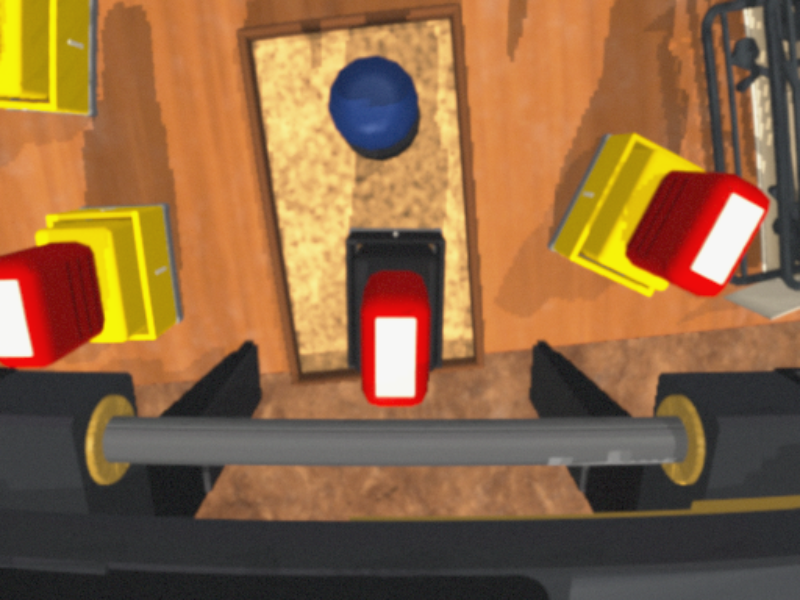

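The stamp is centred between the fingers: white cap at (395,357), fingers at 258 and 532. The yaw is within 0.5°. I descend.

```bash
python3 -m crank '[[0,0,20,0.5,95],[0,0,40,0.5,95],[0,0,52,0.5,95],[0,0,52,0.5,95],[0,0,52,0.5,95],[0,0,52,0.5,95],[0,0,52,0.5,95]]'
python3 - <<'E'
from h import *
s=env.state();print(s['t'],s['eef_pos'],s['tcp_rot'],s['ft_force'])
E
```

```text
t: 2.17
eef_pos: [550.9, -436.0, 85.2]
tcp_rot: [3.14, 0.001, 1.462]
ft_force: [0.1, -0.2, 0.0]
opening: 1.001
grip_force: 0.0
2.1667 [ 550.93561673 -435.95739203   85.20733583] [3.13982690e+00 1.42563512e-03 1.46213877e+00] [ 0.07137731 -0.2194726   0.04088672]
```

```bash
python3 -m crank '[[0,0,2.5,0,95],[0,0,2.5,0,60],[0,0,2.5,0,20],[0,0,2.5,0,20],[0,0,2.5,0,20],[0,0,2.5,0,20],[0,0,2.5,0,20],[0,0,2.5,0,20],[0,0,2.5,0,20],[0,0,2.5,0,20]]'; python3 -m crank '[[0,0,0,0,20],[0,0,0,0,20],[0,0,0,0,20]]'
```

```text
t: 3.0
eef_pos: [550.4, -435.5, 81.2]
tcp_rot: [3.142, 0.0, 1.462]
ft_force: [-0.0, -0.5, -0.7]
opening: 0.425
grip_force: 0.0
t: 3.25
eef_pos: [550.4, -435.5, 81.1]
tcp_rot: [3.142, 0.0, 1.462]
ft_force: [0.1, -0.5, -0.5]
opening: 0.268
grip_force: 30.0
```

```bash
python3 -m crank '[[0,0,-8,0,20],[0,0,-24,0,20],[0,0,-50,0,20],[0,0,-80,0,20],[0,0,-110,0,20],[0,0,-130,0,20],[0,0,-130,0,20],[0,0,-130,0,20],[0,0,-130,0,20]]'
python3 - <<'E'
from h import *
c=load('top0');im=c['img'];s=1.5625
# card outline by colour near left card
hsv=cv2.cvtColor(im,40);w=((hsv[...,1]<70)&(hsv[...,2]>150)).astype(np.uint8)
w=cv2.morphologyEx(w,cv2.MORPH_CLOSE,np.ones((7,7)))
k=blob(w,np.array([263,338])/s);print(rect(c,k,2))
E
```

```text
t: 4.0
eef_pos: [550.0, -435.1, 209.9]
tcp_rot: [-3.14, -0.001, 1.462]
ft_force: [0.3, 1.4, -2.5]
opening: 0.269
grip_force: 30.0
((498.3282165527344, 43.06047058105469), (96.3011245727539, 132.14996337890625), 84.17811584472656)
```

```bash
python3 -m crank '[[12,-4,0,0,20],[40,-13,0,0,20],[76,-24,0,0,20],[114,-36,0,0,20],[152,-48,0,0,20],[190,-61,0,0,20],[228,-73,0,0,20],[266,-85,0,0,20],[304,-97,0,0,20],[340,-108,0,0,20]]'; python3 -m crank '[[22,-7,0,0,20],[34,-11,0,0,20],[34,-11,0,0,20],[34,-11,0,0,20],[34,-11,0,0,20],[34,-11,0,0,20]]'
python3 - <<'E'
from h import *
c=shot('wrist','w3');s=env.state();print(s['t'],s['eef_pos'],s['tcp_rot'],s['ft_force'])
cv2.imwrite('pics/w3v.png',cv2.resize(c['img'],(800,600),interpolation=2))
print(proj(c,[[472.5,45,2]])*1.5625)
E
```

```text
t: 4.83
eef_pos: [478.4, -83.8, 209.8]
tcp_rot: [-3.139, -0.001, 1.462]
ft_force: [0.3, 0.3, -1.8]
opening: 0.268
grip_force: 30.0
t: 5.33
eef_pos: [473.0, -51.9, 210.7]
tcp_rot: [-3.141, 0.0, 1.461]
ft_force: [-0.6, 0.2, -2.5]
opening: 0.272
grip_force: 30.0
5.3833 [472.91586902 -51.83027183 210.80871082] [-3.14122303e+00  1.22833541e-04  1.46076512e+00] [ 0.47675181 -0.33329968 -1.63100904]
[[378.03375785 117.59136393]]
```

View pics/w3v.png

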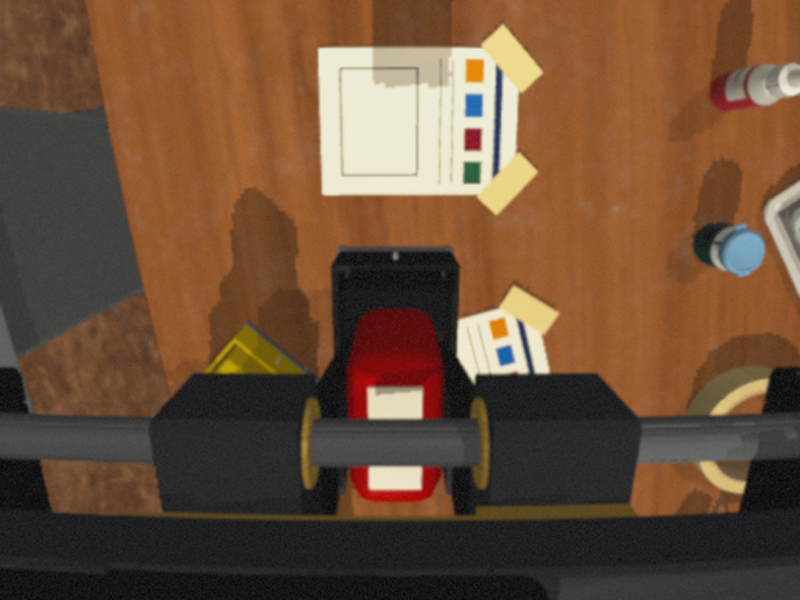

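The view shows the empty frame with corners near (340,68), (417,67), (418,175) and (342,175). The skirt's front edge in the gripper spans (333–459, ~262) and its index line is at (395,256). I measure both with the same camera.

Run:
```python
from h import *
c=load('w3');im=c['img'];s=1.5625
g=cv2.cvtColor(im,6)
# frame: interior region of bright card bounded by outline
big=cv2.resize(g,None,fx=4,fy=4,interpolation=cv2.INTER_CUBIC)
roi=np.zeros_like(big);y0,y1,x0,x1=[int(v/s*4) for v in(52,190,328,432)]
loc=cv2.adaptiveThreshold(big[y0:y1,x0:x1],1,cv2.ADAPTIVE_THRESH_GAUSSIAN_C,cv2.THRESH_BINARY_INV,41,8)
n,l,st,ce=cv2.connectedComponentsWithStats(loc)
i=1+np.argmax(st[1:,2]*st[1:,3]);print(st[i])
ys,xs=np.nonzero(l==i)
uv=(np.c_[xs+x0,ys+y0]+.5)/4-.5
p=onz(c,uv,2)[:,:2].astype(np.float32)
R=cv2.minAreaRect(p);print('frame',R)
bx=cv2.boxPoints(R);print(bx.round(1).tolist())
tz=211
T=np.array([550.4,-435.5])
foot=tz-76.1
print('foot front',onz(c,np.array([[336,250],[456,250]])/s,foot+3).round(1).tolist())
print('skirt top front',onz(c,np.array([[333,264],[459,264]])/s,foot+37).round(1).tolist(),'mark',onz(c,np.array([[395,256]])/s,foot+20).round(1))
e=(g[140:180,205:300]); 
cv2.imwrite('pics/c3.png',np.hstack([cv2.resize(cv2.convertScaleAbs(im[145:185,205:300],alpha=2.5),None,fx=8,fy=8,interpolation=2)]))
```

```text
[  28   37  207  283 6550]
frame ((472.452392578125, 42.274784088134766), (70.27445983886719, 52.398006439208984), 83.69243621826172)
[[442.6000061035156, 10.199999809265137], [494.6000061035156, 4.5], [502.3999938964844, 74.30000305175781], [450.29998779296875, 80.0999984741211]]
foot front [[451.1, -17.6, 137.9], [502.8, -23.3, 137.9]]
skirt top front [[453.8, -17.2, 171.9], [500.2, -22.3, 171.9]] mark [[476.6 -19.9 154.9]]
```

View pics/c3.png

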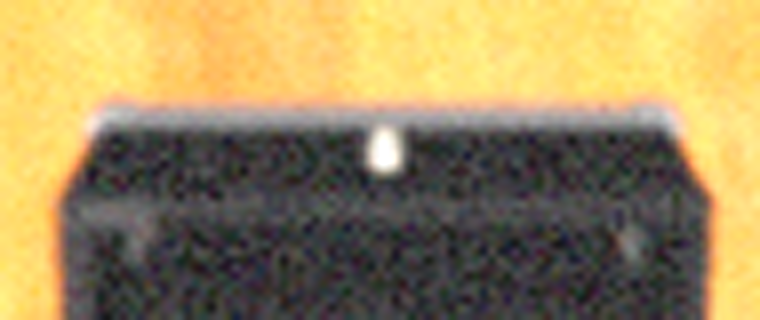

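```bash
python3 -m crank '[[15,-1.7,0,0,20],[45,-5.1,0,0,20],[75,-8.5,0,0,20],[94,-10.7,0,0,20],[94,-10.7,30,0,20],[94,-10.7,60,0,20],[94,-10.7,90,0,20],[94,-10.7,112,0,20],[94,-10.7,119,0,20],[94,-10.7,119,0,20]]'; python3 -m crank '[[0,0,0,0,20],[0,0,0,0,20],[0,0,0,0,20],[0,0,0,0,20]]'
python3 - <<'E'
from h import *
c=shot('wrist','w4');s=env.state();print(s['t'],s['eef_pos'],s['tcp_rot'],s['ft_force'])
cv2.imwrite('pics/w4v.png',cv2.resize(c['img'][60:300,130:410],(700,600),interpolation=2))
E
```

```text
t: 6.22
eef_pos: [471.9, 43.2, 90.8]
tcp_rot: [-3.138, 0.0, 1.461]
ft_force: [-0.0, 0.2, -1.9]
opening: 0.273
grip_force: 30.0
t: 6.55
eef_pos: [472.7, 43.7, 93.1]
tcp_rot: [3.14, -0.0, 1.462]
ft_force: [-1.0, -0.8, -1.3]
opening: 0.268
grip_force: 30.0
6.6 [472.62248743  43.76643253  92.98034045] [ 3.13990855e+00 -2.43806058e-05  1.46211256e+00] [-0.75752049 -0.18518078 -1.74149831]
```

View pics/w4v.png

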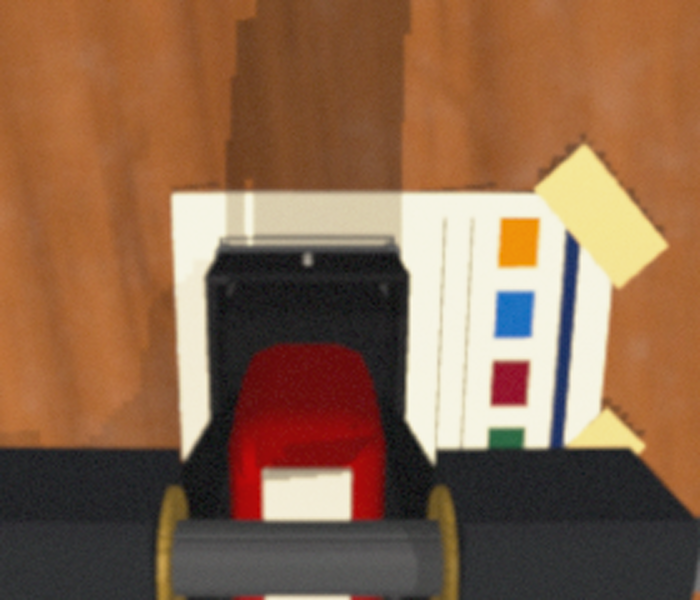

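The frame's far edge (row ~237) shows just ahead of the foot edge (row ~247). In x the frame spans columns 221–395 and the foot 218–398, so both are centred near 308. I measure the y gap precisely from intensity profiles.

Run:
```python
from h import *
c=load('w4');g=cv2.cvtColor(c['img'],6).astype(float)
for a,b in((222,235),(235,248),(258,268),(270,283)):
    print(a,b,[int(v) for v in g[146:168,a:b].mean(1)])
print('row156',[int(v) for v in g[155:157,210:225].mean(0)],[int(v) for v in g[155:157,280:296].mean(0)])
print('row159',[int(v) for v in g[158:160,210:225].mean(0)],[int(v) for v in g[158:160,280:296].mean(0)])
cv2.imwrite('pics/c4.png',cv2.resize(cv2.convertScaleAbs(c['img'][140:175,205:300],alpha=1.3),None,fx=8,fy=8,interpolation=2))
```

```text
222 235 [216, 215, 216, 216, 216, 216, 215, 204, 175, 158, 182, 171, 119, 82, 65, 41, 26, 26, 25, 24, 25, 25]
235 248 [204, 205, 205, 205, 205, 205, 201, 184, 147, 144, 172, 162, 114, 81, 65, 39, 25, 27, 26, 24, 22, 25]
258 268 [204, 205, 204, 204, 204, 205, 201, 183, 147, 144, 172, 160, 113, 81, 65, 39, 27, 24, 24, 26, 25, 26]
270 283 [205, 205, 205, 205, 205, 204, 202, 184, 150, 145, 172, 162, 114, 82, 65, 40, 26, 26, 26, 24, 24, 25]
row156 [242, 242, 243, 242, 243, 242, 239, 212, 162, 169, 158, 152, 160, 161, 160] [158, 157, 159, 154, 143, 135, 122, 137, 187, 204, 220, 239, 242, 242, 243, 243]
row159 [242, 242, 243, 243, 242, 237, 207, 144, 103, 95, 92, 93, 94, 97, 98] [100, 97, 95, 92, 84, 87, 90, 92, 111, 147, 204, 239, 242, 243, 243, 242]
```

View pics/c4.png

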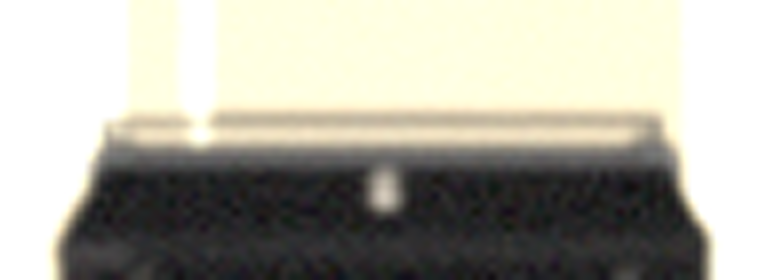

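Run:
```python
from h import *
c=load('w4');s=env.state();print(s['eef_pos'])
A=onz(c,[[218.1,154.6],[287.5,154.6]],2);print('frame',A.round(1).tolist(),A.mean(0))
for z in(15,16,17):
    B=onz(c,[[217.3,157.9],[289.4,157.9]],z)
    d=(B-A).mean(0);print(z,B.round(1).tolist(),'along-y diff',d[0]*.109+d[1]*.994,'along-x',d[0]*.994-d[1]*.109)
```

```text
[472.62248743  43.76643253  92.98034045]
frame [[451.4, 78.7, 2.0], [501.8, 73.2, 2.0]] [476.57643961  75.98254426   2.        ]
15 [[452.1, 78.4, 15.0], [501.7, 73.0, 15.0]] along-y diff -0.2497610883550111 along-x 0.35270153653030634
16 [[452.2, 78.6, 16.0], [501.6, 73.2, 16.0]] along-y diff -0.08177165968728443 along-x 0.34865489195993765
17 [[452.3, 78.7, 17.0], [501.5, 73.3, 17.0]] along-y diff 0.08621776898044223 along-x 0.3446082473895691
```

Aligned within 0.4 mm. I lower it to just above the card, then to contact.

```bash
python3 -m crank '[[0,-0.3,5,0,20],[0,-0.3,9,0,20],[0,-0.3,11,0,20],[0,-0.3,12,0,20],[0,-0.3,12,0,20],[0,-0.3,12,0,20],[0,-0.3,12,0,20],[0,-0.3,12,0,20]]'
python3 - <<'E'
from h import *
c=shot('wrist','w5');s=env.state();print(s['t'],s['eef_pos'],s['tcp_rot'],s['ft_force'])
g=cv2.cvtColor(c['img'],6).astype(float)
cv2.imwrite('pics/c5.png',cv2.resize(cv2.convertScaleAbs(c['img'][130:190,200:305],alpha=1.3),None,fx=7,fy=7,interpolation=2))
E
```

```text
t: 7.27
eef_pos: [472.0, 43.8, 80.2]
tcp_rot: [3.141, 0.0, 1.462]
ft_force: [-0.1, 0.7, -2.2]
opening: 0.269
grip_force: 30.0
7.3167 [472.03450517  43.82153427  80.19389157] [3.14138117e+00 8.36004374e-05 1.46215249e+00] [-0.71504894  0.08710886 -1.93063993]
```

View pics/c5.png

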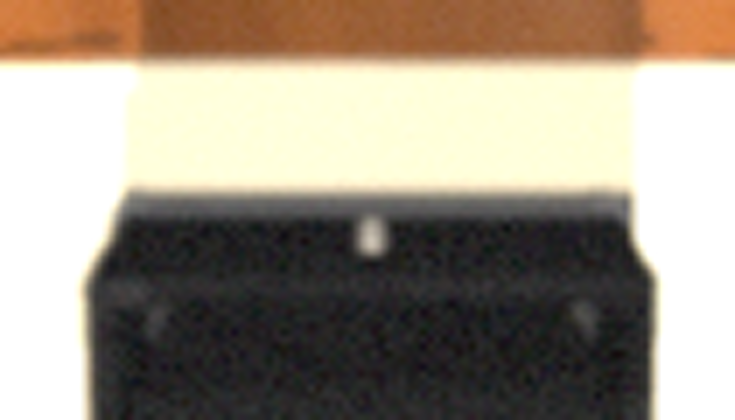

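The foot edge now covers the frame line exactly, about 2 mm above the card. I press straight down in steps.

```bash
python3 -m crank '[[0,0,1,0,20],[0,0,2,0,20],[0,0,4,0,20],[0,0,6,0,20],[0,0,8,0,20],[0,0,10,0,20],[0,0,12,0,20],[0,0,13,0,20],[0,0,13,0,20],[0,0,13,0,20]]'
```

```text
t: 8.15
eef_pos: [472.1, 43.8, 67.1]
tcp_rot: [3.141, 0.0, 1.462]
ft_force: [-0.8, 0.1, 5.8]
opening: 0.272
grip_force: 30.0
```

```bash
python3 -m crank '[[0,0,1,0,20],[0,0,2,0,20],[0,0,3,0,20],[0,0,3,0,20],[0,0,3,0,20]]'
```

```text
t: 8.57
eef_pos: [472.1, 43.8, 64.4]
tcp_rot: [3.141, 0.0, 1.462]
ft_force: [-1.5, 0.5, 11.5]
opening: 0.271
grip_force: 30.0
```

```bash
python3 -m crank '[[0,0,0.8,0,20],[0,0,0.8,0,20],[0,0,0.8,0,20],[0,0,0.8,0,20],[0,0,0.8,0,20],[0,0,0.8,0,20],[0,0,0.8,0,20],[0,0,0.8,0,20],[0,0,0.8,0,20],[0,0,0.8,0,20]]'
```

```text
t: 9.4
eef_pos: [472.1, 43.8, 63.8]
tcp_rot: [3.141, 0.0, 1.462]
ft_force: [-2.0, -0.8, 13.5]
opening: 0.27
grip_force: 30.0
```

Firm at about 14–15 N, held for 0.8 s. I release slowly straight up, then lift clear.

```bash
python3 -m crank '[[0,0,-1.5,0,20],[0,0,-3,0,20],[0,0,-5,0,20],[0,0,-7,0,20],[0,0,-9,0,20],[0,0,-11,0,20],[0,0,-13,0,20],[0,0,-15,0,20],[0,0,-17,0,20],[0,0,-20,0,20]]'; python3 -m crank '[[0,0,-6,0,20],[0,0,-20,0,20],[0,0,-45,0,20],[0,0,-80,0,20],[0,0,-110,0,20],[0,0,-128,0,20],[0,0,-128,0,20],[0,0,-128,0,20],[0,0,-128,0,20]]'; python3 -m crank '[[-15,2,0,0,20],[-45,5,0,0,20],[-75,8.5,0,0,20],[-94,10.7,0,0,20],[-94,10.7,0,0,20],[-94,10.7,0,0,20],[-94,10.7,0,0,20]]'
python3 - <<'E'
from h import *
c=shot('wrist','w6');s=env.state();print(s['t'],s['eef_pos'],s['tcp_rot'],s['ft_force'])
cv2.imwrite('pics/w6v.png',cv2.resize(c['img'][10:190,190:340],(600,600*180//150)[:2] if 0 else (500,600),interpolation=2))
E
```

```text
t: 10.23
eef_pos: [471.7, 43.9, 83.1]
tcp_rot: [-3.141, 0.0, 1.462]
ft_force: [0.7, -0.3, -2.0]
opening: 0.271
grip_force: 30.0
t: 10.98
eef_pos: [471.4, 43.8, 210.4]
tcp_rot: [-3.14, 0.0, 1.462]
ft_force: [0.4, 0.1, -1.6]
opening: 0.275
grip_force: 30.0
t: 11.57
eef_pos: [472.0, -50.4, 210.3]
tcp_rot: [-3.139, -0.0, 1.462]
ft_force: [-0.3, -0.2, -2.3]
opening: 0.272
grip_force: 30.0
11.6167 [472.10823356 -50.08691849 210.56264731] [-3.14002925e+00 -2.72512998e-04  1.46249805e+00] [-0.47150887  0.72804922 -2.02772318]
```

View pics/w6v.png

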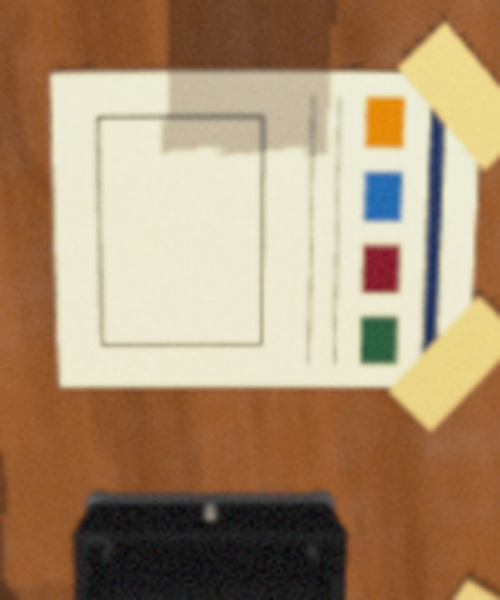

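No print is visible in this view: the frame interior at (180,230) looks blank. Before deciding anything, I compare its pixels with the pre-stamp view and the other cameras.

Run:
```python
from h import *
t=shot('top','top6');sc=shot('scene','sc6')
X=np.array([472.5,42.3]);ex=np.array([.994,-.109]);ey=np.array([.109,.994])
def rectify(c):
    gx,gy=np.meshgrid(np.linspace(-32,32,129),np.linspace(-40,40,161))
    P=np.concatenate([X+gx[...,None]*ex+gy[...,None]*ey,np.full(gx.shape+(1,),2.)],2).reshape(-1,3)
    uv=proj(c,P).astype(np.float32).reshape(161,129,2)
    return cv2.remap(c['img'],uv[...,0],uv[...,1],cv2.INTER_LINEAR)[::-1]
for n in('w3','w6','top0','top6','scene0','sc6'):
    r=rectify(load(n)); q=r[60:130,34:95].reshape(-1,3)
    print(n,q.mean(0).round(1),q.std(0).round(1),q.min(0),[int(v) for v in r[95:105,20:110:6].mean((0,2))])
cv2.imwrite('pics/r6.png',np.hstack([cv2.resize(rectify(load(n)),None,fx=1.9,fy=3,interpolation=2) for n in('w6','top6','sc6')]))
```

```text
w3 [211.8 234.5 237.6] [1.1 0.6 0.5] [208 233 236] [227, 228, 228, 228, 227, 227, 227, 227, 228, 228, 228, 227, 228, 228, 228]
w6 [211.6 234.4 237.5] [1.  0.6 0.5] [208 233 236] [226, 228, 227, 227, 228, 227, 228, 228, 227, 228, 227, 228, 227, 227, 228]
top0 [234.1 247.  247.5] [0.7 0.3 0.5] [232 246 246] [240, 242, 242, 242, 242, 242, 242, 242, 242, 242, 242, 242, 243, 243, 242]
top6 [52.2 60.4 70.8] [6.9 8.  9.3] [40 50 56] [49, 52, 52, 52, 55, 56, 57, 60, 61, 60, 60, 61, 72, 82, 86]
scene0 [243.7 252.7 254. ] [0.5 0.5 0. ] [243 252 254] [241, 248, 250, 250, 249, 250, 250, 250, 250, 250, 250, 249, 250, 250, 249]
sc6 [254. 255. 255.] [0. 0. 0.] [254 255 255] [252, 254, 254, 254, 254, 254, 254, 254, 254, 254, 254, 254, 254, 254, 254]
```

View pics/r6.png

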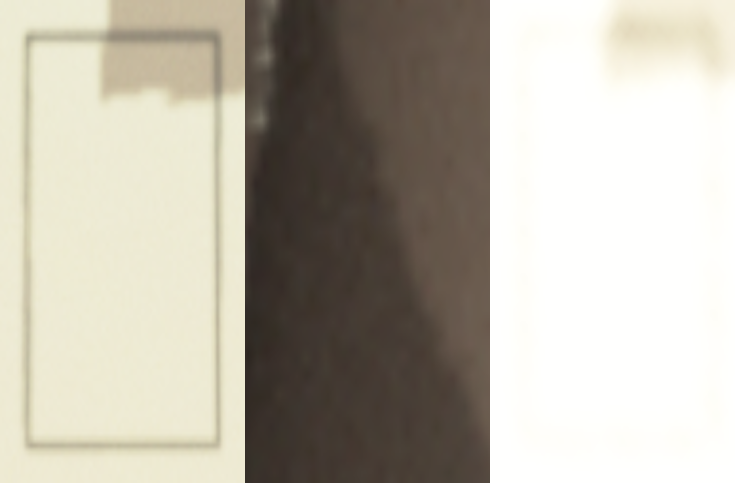

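No print shows in any camera. The force and travel do say the die bore on the card:
- **Force:** 13.5 N net, or about 14.3 N on the handle. The spring alone would give only about 8 N.
- **Travel:** about 14.5 mm, with no slip in the grip, since the index mark is at the same pixel as before.

That leaves 5–6 N on the die, above the 3 N it needs, so prints are evidently not drawn in these pictures. A second press would only risk a double print, so I carry the stamp back to its old spot.

```bash
python3 -m crank '[[-12,4,0,0,20],[-40,13,0,0,20],[-76,24,0,0,20],[-114,36,0,0,20],[-152,48,0,0,20],[-190,61,0,0,20],[-228,73,0,0,20],[-266,85,0,0,20],[-304,97,0,0,20],[-340,108.5,0,0,20]]'; python3 -m crank '[[-22,7.2,0,0,20],[-34,10.8,0,0,20],[-34,10.8,0,0,20],[-34,10.8,30,0,20],[-34,10.8,60,0,20],[-34,10.8,90,0,20],[-34,10.8,110,0,20],[-34,10.8,118,0,20],[-34,10.8,120,0,20],[-34,10.8,120,0,20]]'; python3 -m crank '[[0,0,0,0,20],[0,0,0,0,20],[0,0,0,0,20]]'
python3 - <<'E'
from h import *
c=shot('wrist','w7');s=env.state();print(s['t'],s['eef_pos'],s['tcp_rot'],s['ft_force'])
im=c['img'].astype(int);b,g,r=im[...,0],im[...,1],im[...,2]
q=proj(c,[[550,-347,101]])[0];print(q)
k=blob((b>r+25)&(b>60),q);print('round',rect(c,k,101))
E
```

```text
t: 12.55
eef_pos: [543.5, -402.9, 211.1]
tcp_rot: [-3.142, 0.0, 1.462]
ft_force: [-0.2, -0.5, -1.5]
opening: 0.273
grip_force: 30.0
t: 13.38
eef_pos: [550.8, -435.3, 91.8]
tcp_rot: [3.141, 0.0, 1.463]
ft_force: [0.6, 0.0, -0.8]
opening: 0.272
grip_force: 30.0
t: 13.63
eef_pos: [550.8, -435.8, 92.8]
tcp_rot: [3.14, 0.001, 1.462]
ft_force: [1.0, -0.3, -2.2]
opening: 0.269
grip_force: 30.0
13.6833 [ 550.69222286 -435.74344793   92.48756608] [3.14032004e+00 1.05485580e-03 1.46212396e+00] [ 0.32679621  0.77736285 -1.35427649]
[226.86963377  57.07374946]
round ((552.2637939453125, -347.0820617675781), (29.575889587402344, 28.90679359436035), 83.67146301269531)
```

The pose is back over the original spot and the round stamp hasn't moved. I set it down.

```bash
python3 -m crank '[[0,0,4,0,20],[0,0,7,0,20],[0,0,9,0,20],[0,0,10,0,20],[0,0,10,0,20],[0,0,10,0,20],[0,0,10,0,20]]'
```

```text
t: 14.27
eef_pos: [550.5, -435.6, 81.3]
tcp_rot: [3.141, 0.0, 1.462]
ft_force: [0.2, 0.4, -2.6]
opening: 0.271
grip_force: 30.0
```

```bash
python3 -m crank '[[0,0,0.3,0,20],[0,0,0.6,0,20],[0,0,0.6,0,20],[0,0,0.6,0,20],[0,0,0.6,0,20]]'
```

```text
t: 14.68
eef_pos: [550.5, -435.6, 81.0]
tcp_rot: [3.141, 0.0, 1.462]
ft_force: [-1.1, 0.5, 3.1]
opening: 0.274
grip_force: 30.0
```

The foot is on the cork. I release and retreat.

```bash
python3 -m crank '[[0,0,-0.3,0,30],[0,0,-0.3,0,40],[0,0,-0.3,0,60],[0,0,-0.3,0,75],[0,0,-0.3,0,75],[0,0,-0.3,0,75],[0,0,-0.3,0,75],[0,0,-0.3,0,75]]'; python3 -m crank '[[0,0,-10,0,75],[0,0,-35,0,75],[0,0,-65,0,75],[0,0,-95,0,75],[0,0,-120,0,75],[0,0,-140,0,75],[0,0,-140,0,75],[0,0,-140,0,75],[0,0,-140,0,75]]'
python3 - <<'E'
from h import *
c=shot('wrist','w8');s=env.state();print(s['t'],s['eef_pos'],s['ft_force'],s['opening'])
im=c['img'].astype(int);b,g,r=im[...,0],im[...,1],im[...,2];hsv=cv2.cvtColor(c['img'],40)
w=(hsv[...,1]<60)&(hsv[...,2]>170)
print('white',rect(c,blob(w,proj(c,[[550,-436,110]])[0]),110))
print('round',rect(c,blob((b>r+25)&(b>60),proj(c,[[550,-347,101]])[0]),101))
E
```

```text
t: 15.35
eef_pos: [550.4, -435.5, 81.0]
tcp_rot: [-3.142, 0.0, 1.462]
ft_force: [0.2, -0.6, 0.6]
opening: 0.748
grip_force: 0.0
t: 16.1
eef_pos: [550.1, -435.2, 220.5]
tcp_rot: [-3.141, -0.001, 1.462]
ft_force: [-0.3, 1.6, -0.4]
opening: 0.791
grip_force: 0.0
16.15 [ 550.07728451 -435.16281436  219.94349829] [ 0.81947728 -0.45029548  0.44348599] 0.7938006014775796
white ((550.2496948242188, -436.10174560546875), (29.39612579345703, 13.147275924682617), 83.79734802246094)
round ((552.068115234375, -347.0724182128906), (28.849557876586914, 30.43294906616211), 16.520587921142578)
```

Run:
```python
from h import *
t=shot('top','top8');t0=load('top0')
d=cv2.absdiff(t['img'],t0['img']).max(2)
q=proj(t,[[472.5,42.3,2]])[0].astype(int);print(q,d[q[1]-14:q[1]+14,q[0]-18:q[0]+18].max())
for n,(x,y,z) in dict(stamped=(500,-105,2),bottle=(735,40,60),pot=(725,-60,40)).items():
    q=proj(t,[[x,y,z]])[0].astype(int);print(n,q,d[max(q[1]-20,0):q[1]+20,q[0]-20:q[0]+20].max())
```

```text
[168 226] 199
stamped [225 215] 85
bottle [166 120] 96
pot [207 125] 47
```

Run:
```python
from h import *
t=load('top8')['img'];t0=load('top0')['img']
print(cv2.cvtColor(t,6)[208:242:2,146:192:2]);print(cv2.cvtColor(t0,6)[208:242:4,146:192:4])
print('center bgr',t[222:230,164:172].reshape(-1,3).mean(0), 'stamped emblem bgr',t0[220,240:246].tolist())
```

```text
[[109 108 144 244 246 243 238 234 175 109  61  62  66  74  77  75  75  76
   71  68  66  65  61]
 [111 109 154 245 236 234 232 120  63  55  63  71  73  77  79  76  78  77
   76  73  70  66  63]
 [110 107 165 246 244 194  79  50  63  67  74  80  80  80  80  79  79  78
   75  77  72  70  68]
 [110 106 184 237 127  63  56  66  74  80  87  81  83  82  81  78  81  79
   78  74  73  69  72]
 [110 108 158 106  56  61  69  77  87  86  88  86  83  84  83  81  82  80
   78  77  79  74  72]
 [116  93  62  56  66  72  81  89  90  87  87  85  85  83  86  82  85  84
   80  80  77  75  76]
 [ 73  67  60  65  75  84  88  91  88  85  87  85  85  83  86  85  83  81
   82  78  82  75  75]
 [ 58  61  69  79  85  87  91  91  92  89  90  86  88  85  86  86  86  84
   80  79  79  79  79]
 [ 65  73  79  87  92  91  88  90  87  88  89  88  89  86  84  85  84  83
   88  80  81  81  79]
 [ 76  86  90  93  93  91  93  92  90  91  87  92  90  89  86  87  84  83
   85  82  81  79  82]
 [ 84  90  95  92  94  91  91  93  90  93  90  89  90  89  88  88  89  87
   84  85  82  84  82]
 [ 94  94  95  91  92  88  94  88
[... 472 characters left out ...]
3  95  96  94  93  95  92  91  93  90  91  91  89  89
   86  88  86  87  83]]
[[107 144 244 238 234 238 241 242 245 244 244 104]
 [109 165 245 245 245 239 235 237 243 238 242 110]
 [108 220 240 225 229 235 244 245 246 246 227 105]
 [107 242 229 246 246 245 245 246 244 239 190 102]
 [106 244 225 245 246 245 246 246 246 244 170 109]
 [105 246 240 245 246 245 246 247 247 245 121 100]
 [ 88 246 244 244 245 246 246 246 244 246 112  99]
 [ 92 245 238 229 223 233 244 244 239 247  95  94]
 [116 243 242 245 246 246 247 247 246 246 101 100]]
center bgr [ 74.3125    86.21875  101.171875] stamped emblem bgr [[218, 224, 223], [158, 126, 120], [136, 70, 60], [135, 68, 56], [145, 104, 97], [192, 190, 187]]
```

```bash
python3 -c "
from cell import env
print(env.job_done())"
```

```text
the job is handed in; nothing more can be done
None
```

I pressed the stamp squarely in the empty frame (~14 N on the handle, held about 0.8 s), lifted it straight off, and stood it back in its old spot beside the blue one; but no print shows in any camera view, so the print is inferred from force and travel alone, and I viewed 12 pictures instead of the allowed 10.

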